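Set a wax warmer to its fourth heat and start it

TASK

One of the two wax warmers has its pot covered by a lid; the other's pot is open. On the covered warmer, push the selector's pointer round with a fingertip, gently and without pinching it, to the fourth heat mark (four clicks clockwise from the off dot), then with the selector there press its start button fully down and let go. Lift nothing, and leave the open warmer's controls and everything else on the counter as they are.

Things in the scene. Friction and masses are not known exactly. Their poses are not given: they have to be found in the camera images.
- warmer_a: the covered warmer (lid on its pot): white box 200 (x) x 270 (y) mm, flat deck 100 mm above the counter, fixed. Origin: centre of its underside; x to its back, y to its left. In this frame (mm): pot opening 118 wide at (0, 65); selector axis (30, -80), on a flat dial face of 53 radius; start button (-65, -80), cap 13 radius in a collar 21 radius, 12 high.
- dial_a (a joint): covered warmer's selector angle, rad, growing clockwise from above: 0 = off (pointer to the warmer's left, at a black dot), then six heats, a click every 0.5236 (30 deg), each with a black bar at 47 mm radius; heat 4 = 2.094; stop at 3.142. Starts resting at off, heat 1 or 2. A click takes about 5 N at 30 mm radius; past midway between marks its spring carries it on to the next, where it stays.
- pointer_a (a point): pointer bar of the covered warmer's selector: black, 12 mm thick, 60 long, from 7 to 35 mm above the deck, on a hub of 24 mm radius, 13 high. Origin on the vertical axis, 1 mm above the deck; y along the bar to its pointing end 40 mm out (white line on top), blunt end 20 mm the other way. At joint value q its y lies q clockwise from the warmer's y.
- start_a_top (a point): centre of the top of the covered warmer's start button, 22 mm above the deck when up; it is pushed straight down 6 mm against a spring (1.5 N to begin, 5 N fully down) and springs back
- start_a (a joint): travel of that button: 0 = up, 0.006 m = fully down
- warmer_b: the open warmer (no lid, empty pot): white box 200 (x) x 270 (y) mm, flat deck 100 mm above the counter, fixed. Origin: centre of its underside; x to its back, y to its left. In this frame (mm): pot opening 118 wide at (0, 65); selector axis (30, -80), on a flat dial face of 53 radius; start button (-65, -80), cap 13 radius in a collar 21 radius, 12 high.
- pointer_b (a point): pointer bar of the open warmer's selector: black, 12 mm thick, 60 long, from 7 to 35 mm above the deck, on a hub of 24 mm radius, 13 high. Origin on the vertical axis, 1 mm above the deck; y along the bar to its pointing end 40 mm out (white line on top), blunt end 20 mm the other way. To be left alone.
- tip_b (a point): top of the pointing end of the open warmer's pointer bar
- start_b (a joint): travel of the open warmer's start button, 0 = up; to be left alone
- lid: loose aluminium lid on the covered pot, 128 mm wide, with a black knob, 34 mm high in all; origin at the centre of its underside
- spatula: loose flat wooden spatula, 18 x 109 x 4 mm, lying on the covered warmer's deck along its front edge beside the pot; origin at the centre of its underside
- spare_lid: a lid like the other, lying on the counter
- roll: standing paper roll, 90 mm wide, 75 mm high, on the counter to the right of the warmers
- jar: glass jar, 60 mm wide, 50 mm high, on the counter between the warmers
- tin: tin, 100 mm wide, 85 mm high, behind the warmers
- bottle: bottle, 56 mm wide, 170 mm high, behind the warmers
- cup: steel cup of wooden sticks, 72 mm wide, 160 mm high with the sticks, behind the warmers

How it is judged:
By the outcome, as a careful person would: the job done as asked, in the order asked, and still so for the second after the job is handed in, with the robot touching nothing.
It also fails if it takes over 48 s, if anything falls off the work surface, if the arm or the gripper's body presses on something with over 40 N, if the wrist force passes 120 N, or if a joint passes its speed limit or range.

ROBOT

A 7-joint arm with a two-finger parallel gripper is mounted at the origin on the work surface. World frame = base frame: x ahead of the robot, y to its left, z up, the work surface at z = 0. Lengths are in m, angles in rad, forces in N, time in s.
With the tool pointing down it reaches from about 0.425 to 0.925 m from the base axis. Payload 6.8 kg.
Tool frame: the origin (TCP) lies between the finger pads; the fingertips stand 11 mm ahead of it and the grasp point (between the pads) lies 8 mm behind it; z points along the fingers, x is the direction in which the jaws open and shut, and the axes are right-handed (so a half turn about z gives the same grasp; the last joint's range is limited). The gripper opens to 88 mm and grips with 3 to 60 N. Pads are 20 mm wide; open, the fingers measure 115 mm over their backs; the gripper's body (75 mm by 178 mm) begins 61 mm behind the grasp point.
Start: joints at [-1.443, 0.477, 0.022, 1.555, -0.011, 1.109, -0.083], TCP at [0.158, 0.656, 0.209] pointing down, gripper open.
Joint ranges: [-2.96, 2.96], [-0.34, 2.1], [-1.41, 1.46], [0.24, 2.44], [-1.37, 4.51], [0.17, 1.92], [-2.96, 2.96]. Speed limits (rad/s): [2.39, 2.39, 3.14, 3.14, 3.14, 3.14, 3.14].

INTERFACE

Orientations are given as a rotation vector (axis times angle).
In Python, from rig import ctrl gives the robot as it stands.
- The arm moves only by the tool step_arm, never from a script. Its argument "steps" is text: rows parted by semicolons, each of 7 numbers parted by spaces: the shift along the world's x, y, z in units of 40 mm (1.0 is 40 mm), then the turn, a rotation vector about the world's x, y, z in units of 8 degrees (1.0 is 8 degrees), then the opening, from -1 (shut) to 1 (fully open), so that 0 is half open. A call has exactly 5 rows; each row is the pose to reach, as a shift and turn from the pose commanded when the call began; what a row does not reach only later rows make up. A row lasts 1/8 s, in which the tool goes at most 62.5 mm and 10.7 degrees, less where a joint would pass 70% of its speed; a pose out of reach is approached as far as the arm can. A call with a gripper value outside its range is refused whole. The fingers move at their own pace and stop on an object; "grip_force" is the grip in N (left out, the last holds). Time passes only in rows, so rows that repeat a pose let the fingers close, or fill a call up. It gives the time, the measured TCP pose, the force and the opening at its end, in the units of the state.
- ctrl.sense(): the state, without advancing time (a new reading comes with each control period).
- ctrl.get_image(name): name is "side" or "top" or "wrist"; returns a dict with "image" (420x560x3 uint8, red, green, blue), "fx", "fy", "cx", "cy" (pixels), "D" ([k1, k2, p1, p2, k3] as OpenCV has them; the pictures are not rectified), "R" (3x3) and "t" (3): a world point X has camera coordinates R X + t. Camera axes: x right, y down, z forward; pixel columns grow to the right and rows downward; lengths in m; the calibration is good to about 2 mm. A picture is of the moment at which its call begins. There is no depth.
- ctrl.hand_in(): hands the job in, once; it reports no verdict.
The state is a dict: "time_s": time; "joints": joint angles; "qd": joint speeds; "joint_efforts": joint torques, N m; "position": TCP position; "tool_rot": TCP orientation; "contact_force": force on the tool from outside, world axes, zero at the start; "ft_torque": the same for the moment, N m; "opening": finger opening in m.
Only numpy, scipy, OpenCV 4.12 (cv2) and the standard library are available. Lean on these libraries where they do the work, as an engineer would, in place of code of your own. Each camera call takes 0.05 s, during which the arm holds its last target.

## Working session

There is one attempt and no reset: what is moved stays moved. The work goes in short steps, Python scripts to look and compute and a tool call to move; the robot and the scene stay as the last step left them, time stands still between calls to the robot, and variables do not carry over. Pictures are saved under pics/ and viewed, and the job is handed in when it is done.

Besides the shell and the picture viewer there is one more tool, called after "Request:" as a command line: name --argument value ..., lists and objects as JSON in quotes. step_arm: Moves the arm, as the interface text tells. Its arguments: {"type":"object","properties":{"steps":{"type":"string"},"grip_force":{"type":"number"}},"required":["steps"]}

```bash
ls; mkdir -p pics; python3 - <<'E'
from rig import ctrl
import cv2
for n in ("top","side","wrist"):
    d=ctrl.get_image(n); cv2.imwrite(f"pics/{n}0.png",d["image"][:,:,::-1])
    print(n,d["fx"],d["cx"],d["cy"],d["D"],d["R"],d["t"])
s=ctrl.sense(); print(s)
E
```

```text
pics
top 520.0418077231981 271.8135057990047 201.2328396987556 [-0.10200494  0.          0.          0.          0.        ] [[ 0.02913793 -0.99956805  0.00383303]
 [-0.99679505 -0.02934248 -0.07442209]
 [ 0.07450242 -0.00165224 -0.99721946]] [0.04504802 0.56268421 1.60465971]
side 463.1757928932215 282.9182048685296 206.3803046690688 [-0.02909683  0.          0.          0.          0.        ] [[-0.84597248 -0.53320781  0.00447199]
 [-0.40308429  0.63398688 -0.65998764]
 [ 0.34907538 -0.56013397 -0.75126315]] [0.50328937 0.26833564 1.25583486]
wrist 356.4146973860645 283.1153427063349 208.3330773317828 [-0.01652129  0.          0.          0.          0.        ] [[ 2.33509444e-01  9.72354390e-01 -5.29449815e-04]
 [ 9.27690449e-01 -2.22620268e-01  2.99717613e-01]
 [ 2.91313870e-01 -7.04780586e-02 -9.54027815e-01]] [-0.67399992 -0.03666088  0.39144506]
{'time_s': 0.15, 'joints': array([-1.44309947,  0.47761847,  0.02236042,  1.5561939 , -0.01150113,
        1.10930728, -0.08312156]), 'qd': array([ 0.00055603, -0.0014587 ,  0.00029951, -0.00218712,  0.00012135,
       -0.00184742,  0.00036733]), 'joint_efforts': array([ 2.59364766e-03, -5.83286905e+01,  1.53660223e+00, -2.72875428e+01,
       -5.42050134e-02,  1.44610688e-02,  1.07415603e-04]), 'position': array([0.15759568, 0.65585386, 0.20841268]), 'tool_rot': array([ 2.46659217e+00,  1.94411736e+00, -1.62011787e-03]), 'contact_force': array([ 0.40310725, -0.47378253,  0.21889523]), 'ft_torque': array([-0.04595213,  0.02320712,  0.02129016]), 'opening': 0.08780499374964142}
```

View pics/top0.png

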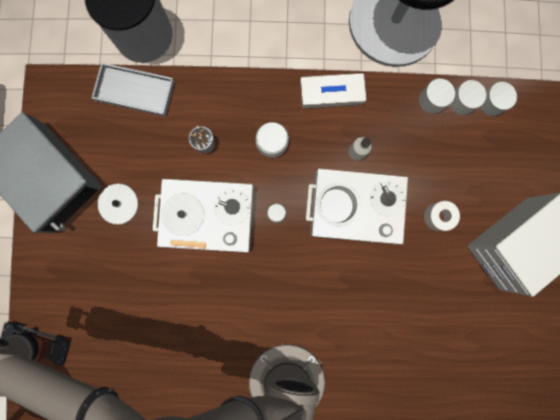

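View pics/side0.png

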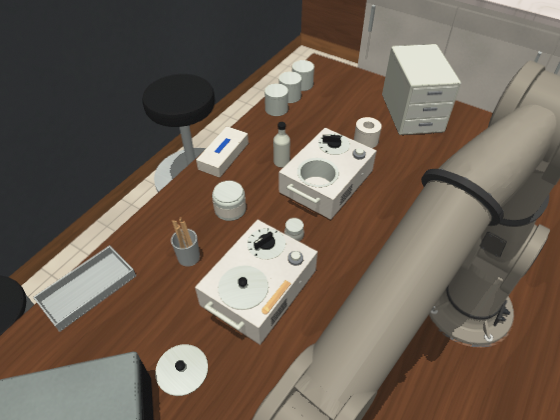

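View pics/wrist0.png

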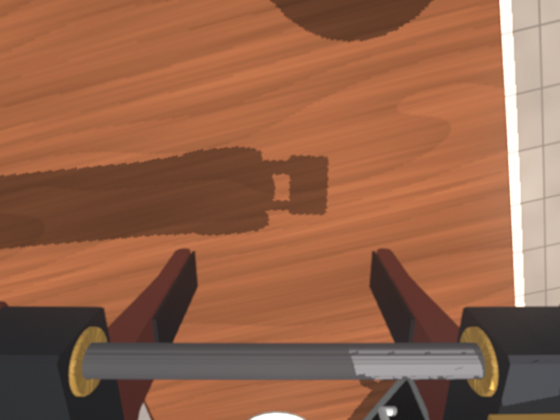

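```bash
cat > h.py <<'E'
import cv2, numpy as np
def ray(d,u,v,z):
    K=np.array([[d["fx"],0,d["cx"]],[0,d["fy"],d["cy"]],[0,0,1.]])
    p=cv2.undistortPoints(np.array([[[u,v]]],float),K,np.array(d["D"]))[0,0]
    R=np.array(d["R"]);c=-R.T@d["t"];r=R.T@np.array([p[0],p[1],1])
    return c+r*(z-c[2])/r[2]
def proj(d,X):
    K=np.array([[d["fx"],0,d["cx"]],[0,d["fy"],d["cy"]],[0,0,1.]])
    return cv2.projectPoints(np.array(X,float).reshape(-1,3),cv2.Rodrigues(np.array(d["R"]))[0],np.array(d["t"],float),K,np.array(d["D"]))[0][:,0]
E
python3 - <<'E'
from rig import ctrl
from h import *
d=ctrl.get_image("top"); im=d["image"][:,:,::-1].copy()
s=ctrl.get_image("side");si=s["image"][:,:,::-1].copy()
a=cv2.resize(im[165:265,145:265],None,fx=6,fy=6,interpolation=cv2.INTER_CUBIC)
b=cv2.resize(si[210:340,190:325],None,fx=5,fy=5,interpolation=cv2.INTER_CUBIC)[:600]
cv2.imwrite("pics/ta.png",a[:600]);cv2.imwrite("pics/sa.png",b)
g=im.min(2); m=(g>150).astype(np.uint8)
m[:, :150]=0;m[:,262:]=0;m[:170]=0;m[260:]=0
n,l,st,c=cv2.connectedComponentsWithStats(m)
k=1+np.argmax(st[1:,4]);print(st[k])
mm=cv2.morphologyEx((l==k).astype(np.uint8),cv2.MORPH_CLOSE,np.ones((9,9)))
mm=cv2.morphologyEx(mm,cv2.MORPH_OPEN,np.ones((15,15)))
cn=max(cv2.findContours(mm,0,2)[0],key=cv2.contourArea)
r=cv2.minAreaRect(cn);bx=cv2.boxPoints(r);print(r,bx)
P=np.array([ray(d,*q,.1) for q in bx]);print(P)
print([np.linalg.norm(P[i]-P[i-1]) for i in range(4)],P.mean(0))
E
```

```text
[ 153  179  100   73 5971]
((201.858642578125, 214.90345764160156), (96.48028564453125, 68.05882263183594), 3.3664605617523193) [[151.70346 246.04138]
 [155.70001 178.1    ]
 [252.01382 183.76553]
 [248.01727 251.70691]]
[[0.41131526 0.41433786 0.1       ]
 [0.61445821 0.4114604  0.1       ]
 [0.6056696  0.12215577 0.1       ]
 [0.40365297 0.12756067 0.1       ]]
[np.float64(0.2868795386543693), np.float64(0.20316332838444354), np.float64(0.2894380872292107), np.float64(0.20208891742062235)] [0.50877401 0.26887868 0.1       ]
```

View pics/ta.png

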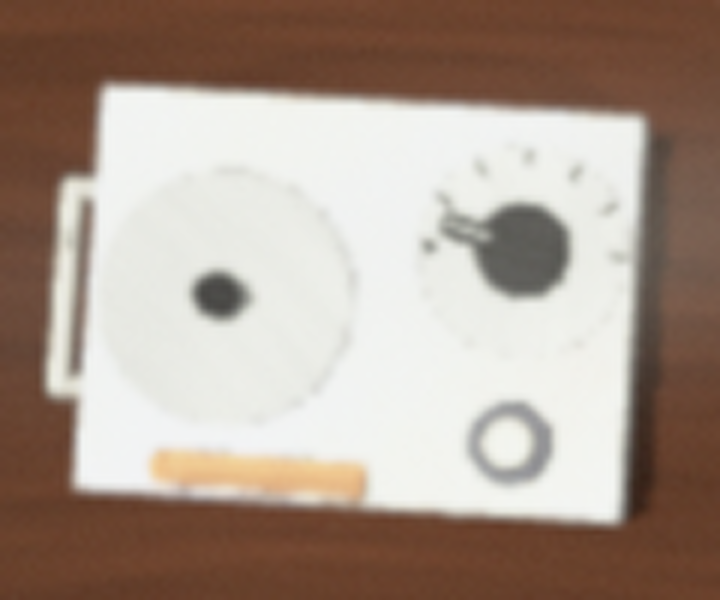

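View pics/sa.png

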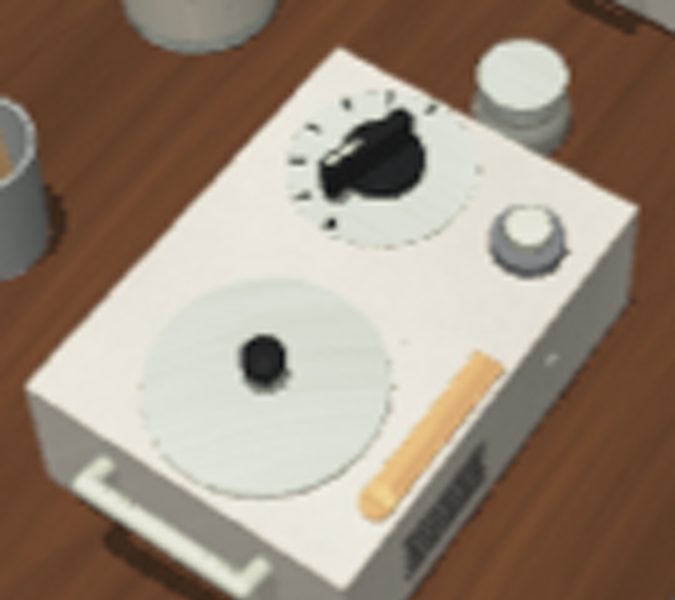

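```bash
python3 - <<'E'
from rig import ctrl
from h import *
d=ctrl.get_image("top"); im=d["image"][:,:,::-1].copy()
s=ctrl.get_image("side");si=s["image"][:,:,::-1].copy()
print("cam",-np.array(d["R"]).T@d["t"],-np.array(s["R"]).T@s["t"])
m=(im.min(2)>140).astype(np.uint8)
m[:, :150]=0;m[:,262:]=0;m[:170]=0;m[260:]=0
cn=max(cv2.findContours(m,0,2)[0],key=cv2.contourArea)
z=np.zeros_like(m);cv2.drawContours(z,[cn],-1,1,-1)
z=cv2.morphologyEx(z,cv2.MORPH_OPEN,np.ones((21,21)))
cn=max(cv2.findContours(z,0,2)[0],key=cv2.contourArea)
cv2.imwrite("pics/mask.png",z*255)
r=cv2.minAreaRect(cn);bx=cv2.boxPoints(r);print(bx)
P=np.array([ray(d,*q,.1) for q in bx]);print(P)
print([np.linalg.norm(P[i]-P[i-1]) for i in range(4)],P.mean(0))
C=P.mean(0)[:2]
# manual corners
mc=[(162.0,179.2),(252.5,184.2),(249.2,252),(157.2,246.7)]
M=np.array([ray(d,*q,.1) for q in mc]);print(M,[np.linalg.norm(M[i]-M[i-1]) for i in range(4)],M.mean(0))
# button collar(top z .112), top .122
for q,zz in (((145+511/6,165+443/6),.117),((145+522/6,165+250/6),.113),((145+508/6,165+442/6),.122)): print(ray(d,*q,zz))
print("side btn cap",ray(s,190+530/5,210+222/5,.122))
print("top tip",ray(d,145+447/6,165+225/6,.135))
sc=[(338,48),(637,207),(343,590),(27,387)]
print("side corners",np.array([ray(s,190+u/5,210+v/5,.1) for u,v in sc]))
E
```

```text
cam [0.4400172  0.06419039 1.64190136] [0.0955498  0.80167231 1.11830995]
[[151.64484 246.03795]
 [155.64484 178.03795]
 [252.19312 183.71727]
 [248.19312 251.71727]]
[[0.41131958 0.41451411 0.1       ]
 [0.61464061 0.41163623 0.1       ]
 [0.60582985 0.1216261  0.1       ]
 [0.40363802 0.12704023 0.1       ]]
[np.float64(0.28757649091819587), np.float64(0.20334139979781451), np.float64(0.2901439373058357), np.float64(0.20226431157315836)] [0.50885702 0.26870417 0.1       ]
[[0.61167108 0.39226745 0.1       ]
 [0.6044105  0.120665   0.1       ]
 [0.40289423 0.12403949 0.1       ]
 [0.40991169 0.39778439 0.1       ]] [np.float64(0.20183480149627472), np.float64(0.2716994832453972), np.float64(0.20154451745324203), np.float64(0.27383482914436824)] [0.50722187 0.25868908 0.1       ]
[0.44003115 0.18030588 0.117     ]
[0.53473949 0.17846139 0.113     ]
[0.44047207 0.18140129 0.122     ]
side btn cap [0.4400228  0.18237238 0.122     ]
top tip [0.54443075 0.21360139 0.135     ]
side corners [[0.60291229 0.12369382 0.1       ]
 [0.40396607 0.1293045  0.1       ]
 [0.41202052 0.39963656 0.1       ]
 [0.6102187  0.39321954 0.1       ]]
```

```bash
python3 - <<'E'
from rig import ctrl
from h import *
d=ctrl.get_image("top"); im=d["image"][:,:,::-1].copy()
s=ctrl.get_image("side");si=s["image"][:,:,::-1].copy()
cv2.imwrite("pics/tb.png",cv2.resize(im[185:228,210:258],None,fx=13,fy=13,interpolation=cv2.INTER_CUBIC))
cv2.imwrite("pics/sb.png",cv2.resize(si[222:264,242:294],None,fx=14,fy=14,interpolation=cv2.INTER_CUBIC))
# white line pixels: bright inside region around bar
for z in (.1,.135):
  print(z,(proj(d,[.535,.179,z])-[210,185])*13,(proj(s,[.535,.179,z])-[242,222])*14)
E
```

```text
0.1 [[287.8088613  284.10033441]] [[346.19922666 293.80068874]]
0.135 [[276.49682539 274.13028161]] [[342.19847007 184.00476835]]
```

View pics/tb.png

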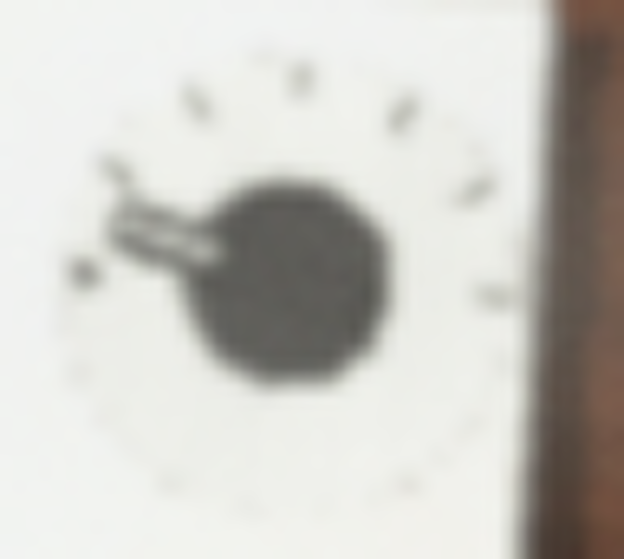

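View pics/sb.png

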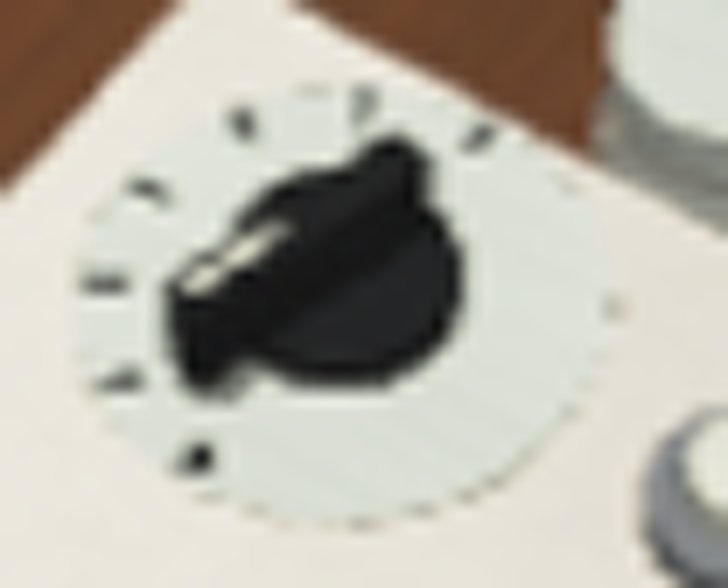

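```bash
python3 - <<'E'
from rig import ctrl
from h import *
d=ctrl.get_image("top");s=ctrl.get_image("side")
A=np.array([.535,.179])
def rep(n,p):
    v=p[:2]-A; print(n,p.round(4),"r",round(np.hypot(*v)*1e3,1),"q",round(np.degrees(np.arctan2(v[0],v[1]))-1.55,1))
for n,q,z in (("off",(87,272),.1),("h1",(118,168),.1),("h3",(301,80),.1),("h6",(492,296),.1),("linetip",(122,225),.135),("lineend",(218,252),.135)):
    rep("T "+n,ray(d,210+q[0]/13,185+q[1]/13,z))
for n,q,z in (("off",(199,458),.1),("h1",(120,381),.1),("h2",(104,283),.1),("h6",(481,136),.1),("linetip",(188,285),.135),("lineend",(288,226),.135),("blunt",(400,145),.135)):
    rep("S "+n,ray(s,242+q[0]/14,222+q[1]/14,z))
E
```

```text
T off [0.5364 0.2251 0.1   ] r 46.1 q 0.2
T h1 [0.5605 0.2188 0.1   ] r 47.3 q 31.0
T h3 [0.5819 0.1776 0.1   ] r 46.9 q 90.1
T h6 [0.5337 0.1322 0.1   ] r 46.8 q -179.9
T linetip [0.545 0.214 0.135] r 36.4 q 14.4
T lineend [0.5396 0.1923 0.135 ] r 14.0 q 17.5
S off [0.5372 0.2268 0.1   ] r 47.8 q 1.0
S h1 [0.5603 0.2199 0.1   ] r 48.1 q 30.2
S h2 [0.5765 0.2022 0.1   ] r 47.5 q 59.2
S h6 [0.534  0.1319 0.1   ] r 47.1 q -180.3
S linetip [0.5463 0.2147 0.135 ] r 37.4 q 16.0
S lineend [0.5381 0.1929 0.135 ] r 14.3 q 11.1
S blunt [0.5309 0.1651 0.135 ] r 14.5 q -164.9
```

Request:
step_arm --steps "0.6 -0.7 0.2 0 0 0 -1; 1.2 -1.5 0.4 0 0 0 -1; 1.8 -2.2 0.5 0 0 0 -1; 2.4 -3 0.5 0 0 0 -1; 3 -3.7 0.5 0 0 0 -1" --grip_force 10

```text
time_s: 1.18
position: [0.2786, 0.5072, 0.2295]
tool_rot: [-2.467, -1.944, -0.001]
contact_force: [0.9, -0.7, -0.8]
opening: 0.0411
```

Request:
step_arm --steps "0.6 -0.7 0 0 0 -0.1 -1; 1.2 -1.5 0 0 0 -0.2 -1; 1.8 -2.2 0 0 0 -0.3 -1; 2.4 -3 0 0 0 -0.4 -1; 3 -3.7 0 0 0 -0.4 -1"

```text
time_s: 1.8
position: [0.3985, 0.3591, 0.2294]
tool_rot: [-2.521, -1.874, -0.001]
contact_force: [0.5, -0.2, 1.0]
opening: 0.0007
```

Request:
step_arm --steps "0.6 -0.7 0 0 0 0 -1; 1.2 -1.4 0 0 0 0 -1; 1.8 -2.1 0 0 0 0 -1; 2.4 -2.9 0 0 0 0 -1; 2.9 -3.6 0 0 0 0 -1"

```text
time_s: 2.42
position: [0.5146, 0.215, 0.2294]
tool_rot: [2.521, 1.874, 0.001]
contact_force: [0.8, 0.4, -0.1]
opening: 0.0004
```

```bash
python3 - <<'E'
from rig import ctrl
from h import *
w=ctrl.get_image("wrist");cv2.imwrite("pics/w1.png",w["image"][:,:,::-1])
s=ctrl.get_image("side");cv2.imwrite("pics/s1.png",s["image"][:,:,::-1])
print(proj(w,[[.535,.179,.1],[.535,.179,.135]]))
print(ctrl.sense()["joints"])
E
```

```text
[[251.87527857 225.52121967]
 [248.3562514  240.32707338]]
[-0.73018438  0.2663215   0.2759866   1.83207539 -0.08043313  1.05340319
  0.84896082]
```

View pics/w1.png

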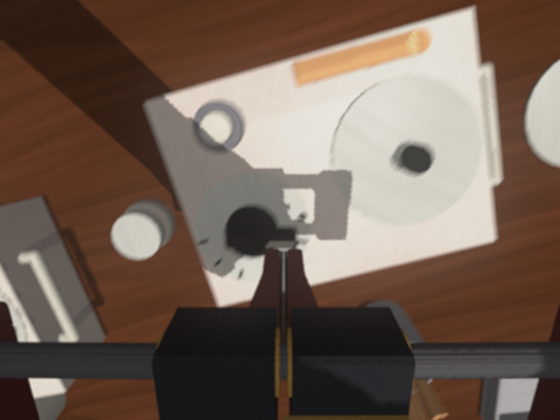

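View pics/s1.png

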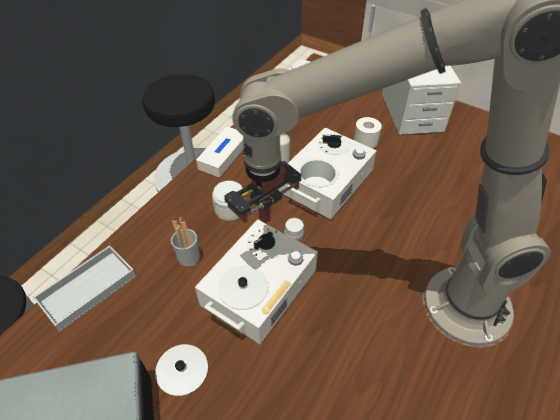

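Request:
step_arm --steps "0 0 -0.6 0 0 0 -1; 0 0 -1.2 0 0 0 -1; 0 0 -1.8 0 0 0 -1; 0 0 -2.3 0 0 0 -1; 0 0 -2.45 0 0 0 -1"

```text
time_s: 3.15
position: [0.5125, 0.217, 0.1301]
tool_rot: [-2.519, -1.876, 0.003]
contact_force: [-0.3, -0.3, 0.9]
opening: 0.0004
```

```bash
python3 - <<'E'
from rig import ctrl
from h import *
w=ctrl.get_image("wrist");cv2.imwrite("pics/w2.png",w["image"][:,:,::-1])
s=ctrl.get_image("side");si=s["image"][:,:,::-1]
cv2.imwrite("pics/s2.png",cv2.resize(si[180:300,200:340],None,fx=5,fy=5,interpolation=cv2.INTER_CUBIC))
x=ctrl.sense();print(x["position"],x["contact_force"])
print(proj(w,[[.535,.179,.135]]))
E
```

```text
[0.51323346 0.2168532  0.13097261] [ 0.12491044 -0.07585631 -0.25820842]
[[229.78085739 313.48268459]]
```

View pics/w2.png

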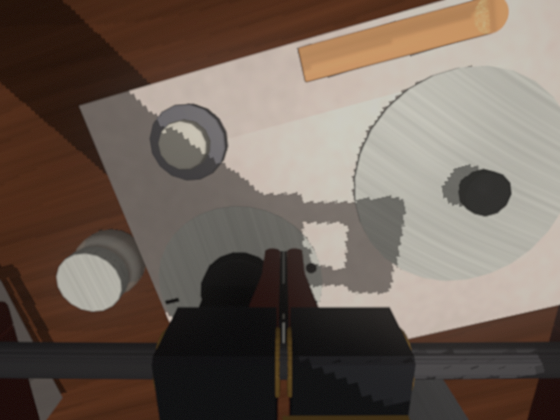

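View pics/s2.png

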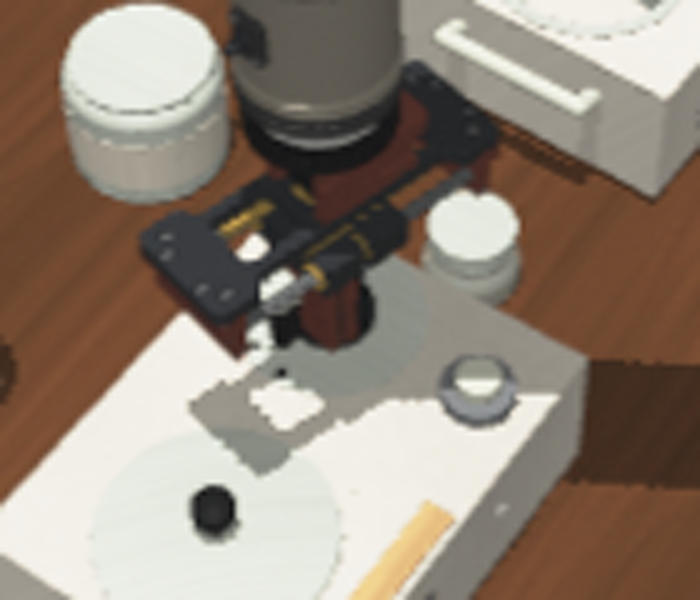

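```bash
cat > path.py <<'E'
import numpy as np
A=np.array([.535,.179])
def P(phi,lat=-.016,r=.03):
    b=np.radians(88.45-phi);u=np.array([np.cos(b),np.sin(b)]);t=np.array([u[1],-u[0]])
    return A+r*u+lat*t
if __name__=="__main__":
    c=P(15,-.028);print(c)
    for ph in (15,35,55,75,95,112): 
        print(ph,P(ph).round(4),[list(((P(ph+k)-P(ph))/.04).round(2))+[round(-k/8,2)] for k in (4,8,12,16,20)])
E
python3 path.py
```

```text
[0.51670556 0.215733  ]
15 [0.5282 0.2123] [[np.float64(0.06), np.float64(0.01), -0.5], [np.float64(0.12), np.float64(0.02), -1.0], [np.float64(0.18), np.float64(0.02), -1.5], [np.float64(0.24), np.float64(0.01), -2.0], [np.float64(0.3), np.float64(0.01), -2.5]]
35 [0.54   0.2126] [[np.float64(0.06), np.float64(-0.01), -0.5], [np.float64(0.12), np.float64(-0.03), -1.0], [np.float64(0.17), np.float64(-0.04), -1.5], [np.float64(0.23), np.float64(-0.07), -2.0], [np.float64(0.28), np.float64(-0.09), -2.5]]
55 [0.5512 0.2089] [[np.float64(0.05), np.float64(-0.03), -0.5], [np.float64(0.1), np.float64(-0.06), -1.0], [np.float64(0.15), np.float64(-0.1), -1.5], [np.float64(0.19), np.float64(-0.14), -2.0], [np.float64(0.23), np.float64(-0.18), -2.5]]
75 [0.5605 0.2015] [[np.float64(0.04), np.float64(-0.05), -0.5], [np.float64(0.07), np.float64(-0.09), -1.0], [np.float64(0.1), np.float64(-0.14), -1.5], [np.float64(0.13), np.float64(-0.2), -2.0], [np.float64(0.15), np.float64(-0.25), -2.5]]
95 [0.5666 0.1915] [[np.float64(0.02), np.float64(-0.06), -0.5], [np.float64(0.04), np.float64(-0.11), -1.0], [np.float64(0.05), np.float64(-0.17), -1.5], [np.float64(0.06), np.float64(-0.23), -2.0], [np.float64(0.06), np.float64(-0.29), -2.5]]
112 [0.5689 0.1817] [[np.float64(0.0), np.float64(-0.06), -0.5], [np.float64(0.0), np.float64(-0.12), -1.0], [np.float64(-0.0), np.float64(-0.18), -1.5], [np.float64(-0.01), np.float64(-0.24), -2.0], [np.float64(-0.03), np.float64(-0.29), -2.5]]
```

Request:
step_arm --steps "0.07 -0.02 0 0 0 0 -1; 0.14 -0.04 0 0 0 0 -1; 0.21 -0.06 0 0 0 0 -1; 0.28 -0.08 0 0 0 0 -1; 0.35 -0.09 0 0 0 0 -1"

```text
time_s: 3.88
position: [0.5279, 0.2126, 0.1312]
tool_rot: [2.521, 1.875, 0.0]
contact_force: [0.4, -0.0, 0.4]
opening: 0.0005
```

Request:
step_arm --steps "0.06 0.01 0 0 0 -0.5 -1; 0.12 0.02 0 0 0 -1 -1; 0.18 0.02 0 0 0 -1.5 -1; 0.24 0.01 0 0 0 -2 -1; 0.3 0.01 0 0 0 -2.5 -1"

```text
time_s: 4.5
position: [0.5398, 0.2131, 0.1311]
tool_rot: [2.81, 1.406, -0.0]
contact_force: [0.5, -1.0, -0.8]
opening: 0.0001
```

```bash
python3 - <<'E'
from rig import ctrl
from h import *
for n in ("wrist",):
    w=ctrl.get_image(n);cv2.imwrite("pics/w3.png",w["image"][:,:,::-1])
x=ctrl.sense();print(x["position"],x["tool_rot"],x["contact_force"],x["ft_torque"])
E
```

```text
[0.54015617 0.21316239 0.13114667] [2.81150334e+00 1.40167729e+00 3.36563784e-04] [-0.03569639 -0.25636647 -0.62809816] [ 0.04338958 -0.06340578 -0.01539758]
```

View pics/w3.png

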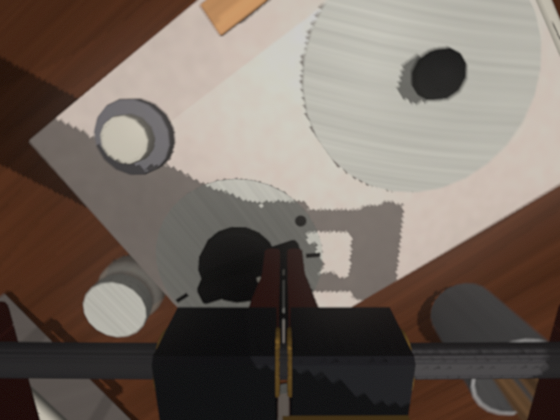

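```bash
python3 - <<'E'
from rig import ctrl
from h import *
from path import *
w=ctrl.get_image("wrist");d=ctrl.get_image("top")
print("cam",-np.array(w["R"]).T@w["t"])
for q in (0,15,30,45,60):
    p=[np.r_[P(q,l,.04),.135] for l in (-.006,.006)]
    print(q,proj(w,p).round(0).tolist())
print("off,h1",proj(w,[np.r_[P(q,0,.047),.1] for q in (0,30)]))
x=ctrl.sense()["position"];print(x,proj(w,[x,x-[0,0,.011]]))
im=w["image"][:,:,::-1];cv2.imwrite("pics/w3z.png",cv2.resize(im[170:310,180:360],None,fx=4,fy=4,interpolation=cv2.INTER_CUBIC))
im=d["image"][:,:,::-1];cv2.imwrite("pics/t3z.png",cv2.resize(im[165:265,145:265],None,fx=6,fy=6,interpolation=cv2.INTER_CUBIC))
E
```

```text
cam [0.47426739 0.26246452 0.30691214]
0 [[281.0, 239.0], [294.0, 256.0]]
15 [[293.0, 254.0], [301.0, 273.0]]
30 [[300.0, 271.0], [302.0, 290.0]]
45 [[302.0, 288.0], [298.0, 307.0]]
60 [[299.0, 305.0], [290.0, 322.0]]
off,h1 [[296.19547423 218.48334444]
 [309.21271867 252.51233998]]
[0.53976568 0.21314953 0.13108195] [[282.93889195 255.7120471 ]
 [282.93490254 247.47665175]]
```

View pics/w3z.png

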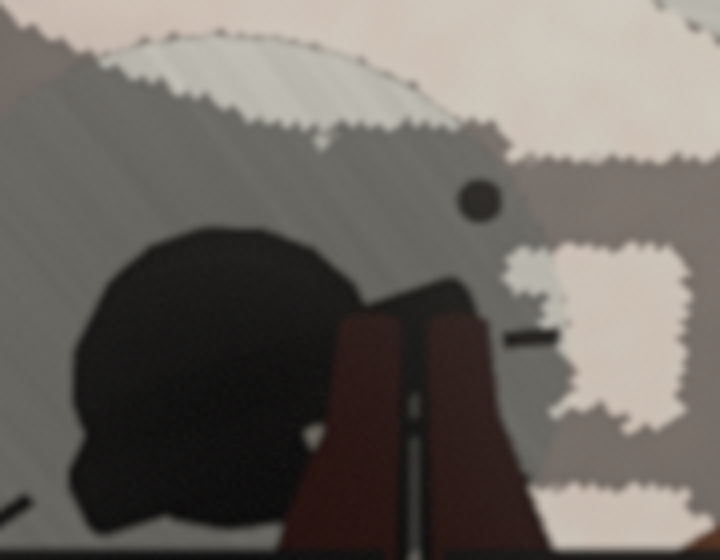

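View pics/t3z.png

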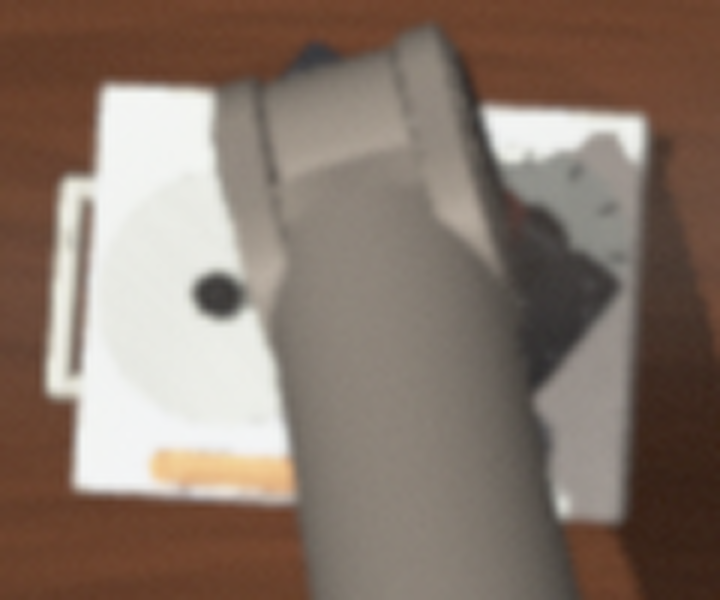

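```bash
python3 - <<'E'
from rig import ctrl
from h import *
from path import *
w=ctrl.get_image("wrist")
for q in (0,15,30,45,60):
    p=[np.r_[P(q,-.006,.04),.107],np.r_[P(q,-.006,-.02),.107],np.r_[P(q,-.006,-.02),.135],np.r_[P(q,.006,-.02),.135]]
    print(q,proj(w,p).round(0).tolist())
E
```

```text
0 [[282.0, 221.0], [203.0, 274.0], [192.0, 298.0], [206.0, 313.0]]
15 [[292.0, 235.0], [201.0, 266.0], [190.0, 289.0], [199.0, 307.0]]
30 [[298.0, 250.0], [201.0, 258.0], [190.0, 280.0], [193.0, 300.0]]
45 [[300.0, 265.0], [203.0, 250.0], [192.0, 272.0], [190.0, 291.0]]
60 [[297.0, 280.0], [208.0, 243.0], [197.0, 264.0], [189.0, 282.0]]
```

Request:
step_arm --steps "0.06 -0.01 0 0 0 -0.5 -1; 0.12 -0.03 0 0 0 -1 -1; 0.17 -0.04 0 0 0 -1.5 -1; 0.23 -0.07 0 0 0 -2 -1; 0.28 -0.09 0 0 0 -2.5 -1"

```text
time_s: 5.32
position: [0.5508, 0.2095, 0.1311]
tool_rot: [-3.01, -0.898, 0.0]
contact_force: [0.4, -0.2, -0.1]
opening: 0.0004
```

```bash
cat > look.py <<'E'
import sys
from rig import ctrl
from h import *
from path import *
w=ctrl.get_image("wrist")
im=w["image"][:,:,::-1];cv2.imwrite(sys.argv[1],cv2.resize(im[150:330,140:380],None,fx=3,fy=3,interpolation=cv2.INTER_CUBIC))
f=lambda p:((proj(w,p)-[140,150])*3).round(0).tolist()
for q in map(float,sys.argv[2:]):
    print(q,"bottomtip",f([np.r_[P(q,-.006,.04),.107]]),"blunt top",f([np.r_[P(q,l,-.02),.135] for l in (-.006,.006)]),"tip top",f([np.r_[P(q,l,.04),.135] for l in (-.006,.006)]))
x=ctrl.sense();print(x["position"],x["contact_force"],x["ft_torque"])
E
python3 look.py pics/w4.png 20 30 40 50
```

```text
20.0 bottomtip [[425.0, 215.0]] blunt top [[158.0, 444.0], [199.0, 490.0]] tip top [[425.0, 269.0], [464.0, 321.0]]
30.0 bottomtip [[448.0, 241.0]] blunt top [[152.0, 427.0], [184.0, 479.0]] tip top [[450.0, 299.0], [478.0, 355.0]]
40.0 bottomtip [[464.0, 270.0]] blunt top [[149.0, 410.0], [171.0, 465.0]] tip top [[469.0, 331.0], [486.0, 389.0]]
50.0 bottomtip [[475.0, 300.0]] blunt top [[149.0, 392.0], [161.0, 450.0]] tip top [[481.0, 365.0], [486.0, 424.0]]
[0.55110638 0.20943351 0.13115462] [ 0.79873806  0.2424494  -0.00975205] [-0.05346712 -0.03305085 -0.01312694]
```

View pics/w4.png

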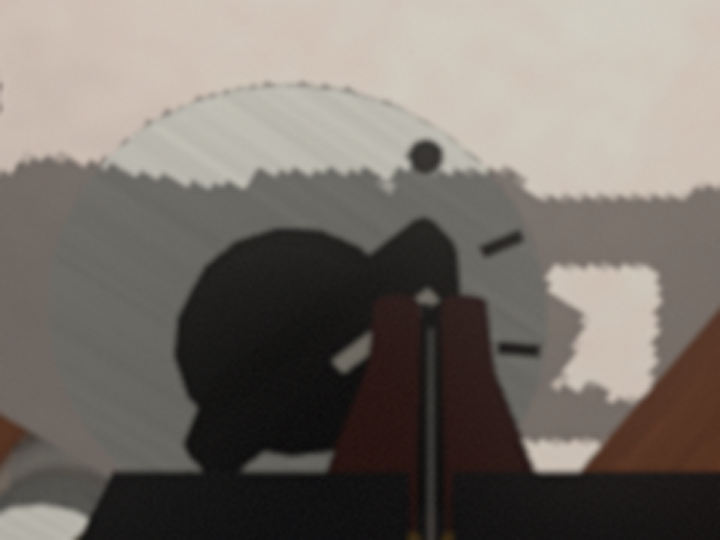

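```bash
python3 - <<'E'
from rig import ctrl
from h import *
from path import *
w=ctrl.get_image("wrist");s=ctrl.get_image("side")
def rep(n,p):
    v=p[:2]-A; print(n,p.round(4),"r",round(np.hypot(*v)*1e3,1),"q",round(np.degrees(np.arctan2(v[0],v[1]))-1.55,1))
for z in (.1,.135):
  for n,q in (("off",(426,157)),("h1",(502,243)),("h2",(519,350)),("line in",(342,365)),("line tip",(428,292))):
    rep(f"{n} {z}",ray(w,140+q[0]/3,150+q[1]/3,z))
print(-np.array(w["R"]).T@w["t"],ctrl.sense()["position"])
si=s["image"][:,:,::-1]
cv2.imwrite("pics/s4.png",cv2.resize(si[180:300,200:340],None,fx=5,fy=5,interpolation=cv2.INTER_CUBIC))
E
```

```text
off 0.1 [0.539  0.2268 0.1   ] r 47.9 q 3.3
h1 0.1 [0.5623 0.2198 0.1   ] r 49.1 q 32.3
h2 0.1 [0.5792 0.2015 0.1   ] r 49.6 q 61.4
line in 0.1 [0.5493 0.1778 0.1   ] r 14.3 q 93.1
line tip 0.1 [0.5555 0.2022 0.1   ] r 31.0 q 39.9
off 0.135 [0.5335 0.2355 0.135 ] r 56.5 q -3.1
h1 0.135 [0.5528 0.2297 0.135 ] r 53.7 q 17.8
h2 0.135 [0.5668 0.2145 0.135 ] r 47.7 q 40.3
line in 0.135 [0.542  0.1948 0.135 ] r 17.3 q 22.3
line tip 0.135 [0.5472 0.2151 0.135 ] r 38.1 q 17.1
[0.50623964 0.2783228  0.30693824] [0.55082122 0.20952034 0.13113996]
```

View pics/s4.png

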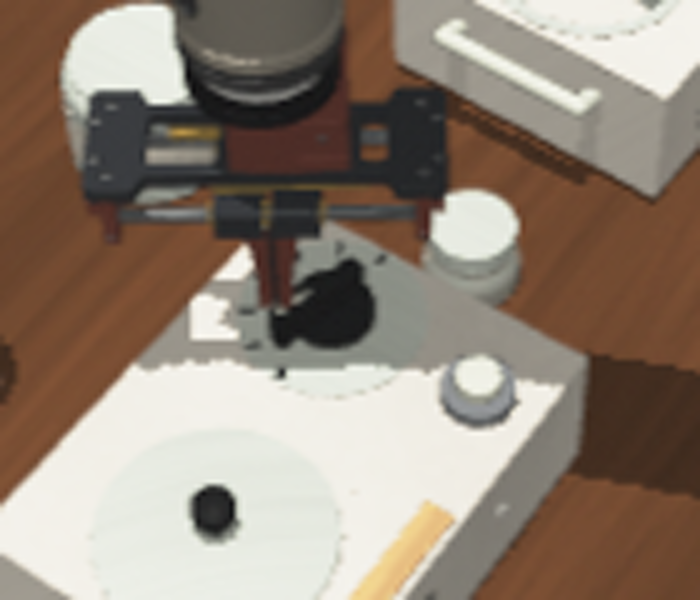

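```bash
python3 - <<'E'
from rig import ctrl
from h import *
w=ctrl.get_image("wrist");s=ctrl.get_image("side")
x=ctrl.sense()["position"]
for dz in (0,-.011,-.02,.02): print(dz,(proj(s,[x+[0,0,dz]])-[200,180])*5)
si=s["image"][:,:,::-1]
cv2.imwrite("pics/s5.png",cv2.resize(si[222:264,232:294],None,fx=12,fy=12,interpolation=cv2.INTER_CUBIC))
E
```

```text
0 [[275.9989113  306.09621981]]
-0.011 [[276.83356664 318.48166053]]
-0.02 [[277.50837933 328.49246629]]
0.02 [[274.45283838 283.14418312]]
```

View pics/s5.png

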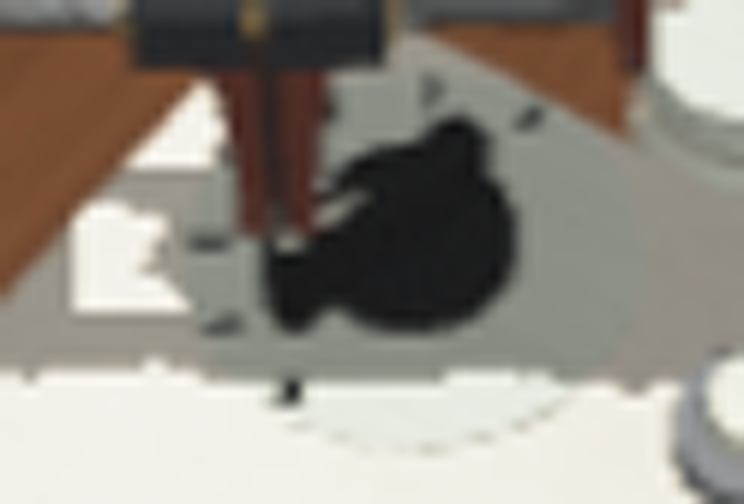

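```bash
python3 - <<'E'
from rig import ctrl
from h import *
w=ctrl.get_image("wrist");s=ctrl.get_image("side")
x=ctrl.sense();R=cv2.Rodrigues(x["tool_rot"])[0];print(R.round(3),x["position"])
for z in (.115,.12,.125,.13,.135,.14,.145):
  a,b=[ray(w,140+u/3,150+297/3,z) for u in (377,485)]
  c,e=[ray(s,232+u/12,222+235/12,z) for u in (240,315)]
  f=lambda p:(R.T@(p-x["position"])*1e3).round(1)
  print(z,"wrist tool-mm",f(a),f(b),"side",f(c),f(e))
E
```

```text
[[ 0.835  0.55  -0.   ]
 [ 0.55  -0.835  0.   ]
 [-0.    -0.    -1.   ]] [0.55074885 0.20958588 0.13114827]
0.115 wrist tool-mm [-10.2   2.9  16.1] [10.9  2.9 16.1] side [ 9.5 11.  16.1] [-7.4 10.8 16.1]
0.12 wrist tool-mm [-9.9  0.7 11.1] [10.6  0.7 11.1] side [ 9.2  7.3 11.1] [-7.6  7.  11.1]
0.125 wrist tool-mm [-9.7 -1.5  6.1] [10.3 -1.6  6.1] side [8.8 3.5 6.1] [-7.9  3.2  6.1]
0.13 wrist tool-mm [-9.4 -3.8  1.1] [10.  -3.8  1.1] side [ 8.5 -0.3  1.1] [-8.1 -0.5  1.1]
0.135 wrist tool-mm [-9.1 -6.  -3.8] [ 9.7 -6.  -3.9] side [ 8.2 -4.  -3.9] [-8.4 -4.3 -3.9]
0.14 wrist tool-mm [-8.9 -8.2 -8.8] [ 9.5 -8.2 -8.9] side [ 7.9 -7.8 -8.9] [-8.6 -8.1 -8.8]
0.145 wrist tool-mm [ -8.6 -10.4 -13.8] [  9.2 -10.4 -13.9] side [  7.6 -11.6 -13.9] [ -8.8 -11.8 -13.8]
```

Request:
step_arm --steps "0 0 0.2 0 0 0 -1; -0.25 0.05 0.2 0 0 1 -1; -0.5 0.1 0.2 0 0 2 -1; -0.75 0.15 0.1 0 0 3 -1; -0.95 0.18 0 0 0 4 -1"

```text
time_s: 6.3
position: [0.5128, 0.217, 0.1318]
tool_rot: [-2.641, -1.701, -0.001]
contact_force: [-0.7, -0.2, -0.3]
opening: 0.0004
```

Request:
step_arm --steps "0 0 0 0 0 0.5 -1; 0 0 -0.05 0 0 1 -1; 0 0 -0.1 0 0 1 -1; 0 0 -0.15 0 0 1 -1; 0 0 -0.2 0 0 1 -1"

```text
time_s: 6.92
position: [0.5129, 0.2168, 0.1231]
tool_rot: [2.521, 1.874, 0.0]
contact_force: [-0.2, 0.1, -0.9]
opening: 0.001
```

```bash
python3 - <<'E'
from rig import ctrl
from h import *
w=ctrl.get_image("wrist");s=ctrl.get_image("side")
x=ctrl.sense();print(x["position"],x["contact_force"])
cv2.imwrite("pics/w6.png",w["image"][:,:,::-1])
si=s["image"][:,:,::-1]
cv2.imwrite("pics/s6.png",cv2.resize(si[214:264,232:294],None,fx=12,fy=12,interpolation=cv2.INTER_CUBIC))
for dz in (0,-.011,.01): print((proj(s,[x["position"]+[0,0,dz]])-[232,214])*12)
E
```

```text
[0.51270442 0.21669299 0.12290542] [-0.53586745 -0.32418379 -0.43088067]
[[404.26456412 445.21470596]]
[[405.43820005 474.40299765]]
[[403.18398652 418.33267294]]
```

View pics/w6.png

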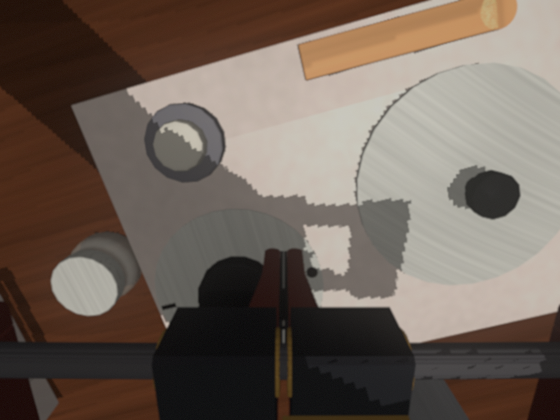

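View pics/s6.png

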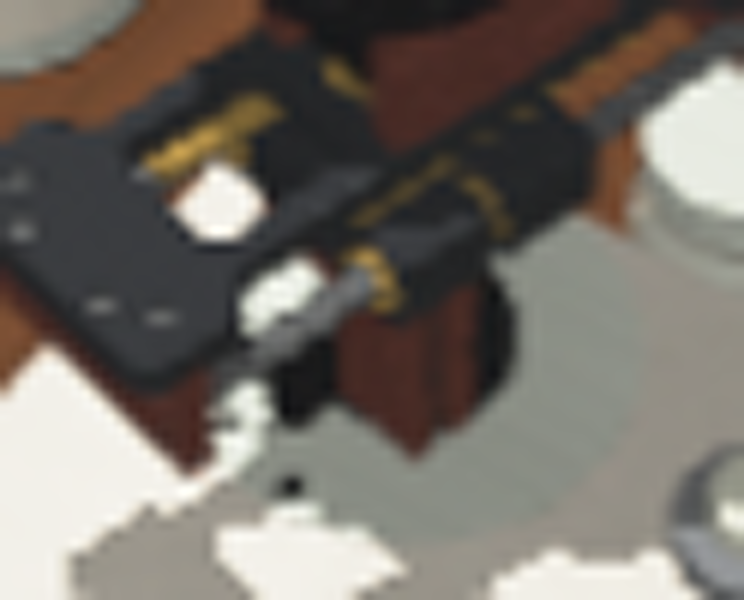

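```bash
python3 - <<'E'
from rig import ctrl
from h import *
s=ctrl.get_image("side")
x=ctrl.sense();R=cv2.Rodrigues(x["tool_rot"])[0];p=x["position"]
for dz in (.011,.0,-.01,-.02):
  print(dz,[ ((proj(s,[p+R@np.array([a,b,dz])])-[232,214])*12).round(0).tolist()[0] for a,b in ((.01,-.01),(.01,.01),(-.01,-.01))])
E
```

```text
0.011 [[399.0, 526.0], [341.0, 470.0], [469.0, 478.0]]
0.0 [[398.0, 497.0], [340.0, 441.0], [468.0, 448.0]]
-0.01 [[397.0, 471.0], [338.0, 414.0], [467.0, 422.0]]
-0.02 [[395.0, 443.0], [337.0, 387.0], [466.0, 394.0]]
```

Request:
step_arm --steps "0 0 -0.1 0 0 0 -1; 0 0 -0.2 0 0 0 -1; 0 0 -0.3 0 0 0 -1; 0 0 -0.35 0 0 0 -1; 0 0 -0.35 0 0 0 -1"

```text
time_s: 7.7
position: [0.5128, 0.2167, 0.1089]
tool_rot: [-2.521, -1.875, 0.001]
contact_force: [0.0, -0.5, 0.6]
opening: 0.0007
```

```bash
python3 - <<'E'
from rig import ctrl
from h import *
s=ctrl.get_image("side")
x=ctrl.sense();R=cv2.Rodrigues(x["tool_rot"])[0];p=x["position"]
print(p,x["contact_force"])
si=s["image"][:,:,::-1]
cv2.imwrite("pics/s7.png",cv2.resize(si[214:264,232:294],None,fx=12,fy=12,interpolation=cv2.INTER_CUBIC))
for dz in (-.0,-.01,-.02):
  print(dz,[ ((proj(s,[p+R@np.array([a,b,dz])])-[232,214])*12).round(0).tolist()[0] for a,b in ((.01,-.01),(.01,.01),(-.01,-.01))])
E
```

```text
[0.51289737 0.21671446 0.10912042] [-0.0235087   0.26499209  0.59152871]
-0.0 [[399.0, 534.0], [341.0, 478.0], [469.0, 485.0]]
-0.01 [[398.0, 508.0], [340.0, 451.0], [468.0, 459.0]]
-0.02 [[397.0, 481.0], [338.0, 424.0], [467.0, 432.0]]
```

View pics/s7.png

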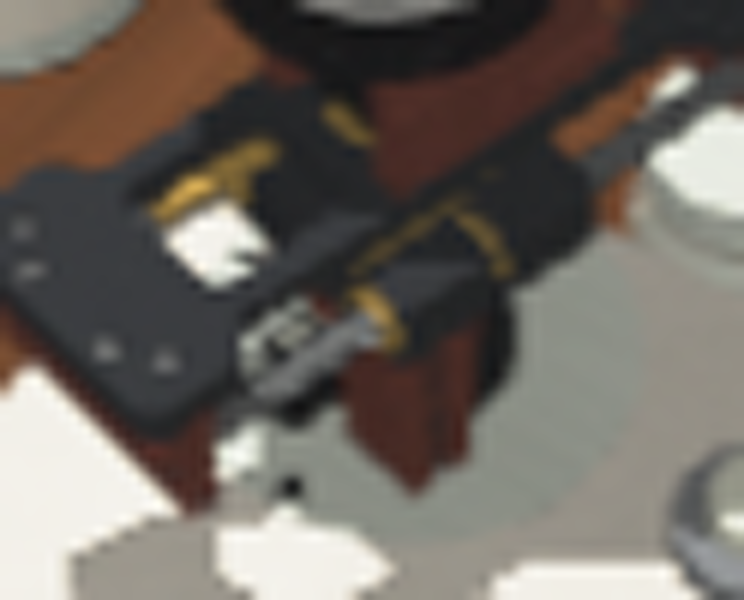

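Request:
step_arm --steps "0.07 -0.02 -0.08 0 0 0 -1; 0.14 -0.04 -0.08 0 0 0 -1; 0.21 -0.06 -0.08 0 0 0 -1; 0.28 -0.08 -0.08 0 0 0 -1; 0.36 -0.09 -0.08 0 0 0 -1"

```text
time_s: 8.38
position: [0.5276, 0.2131, 0.106]
tool_rot: [2.521, 1.875, 0.0]
contact_force: [-0.7, 0.7, -0.7]
opening: 0.0006
```

Request:
step_arm --steps "0.06 0.01 0 0 0 -0.5 -1; 0.12 0.02 0 0 0 -1 -1; 0.18 0.02 0 0 0 -1.5 -1; 0.24 0.01 0 0 0 -2 -1; 0.3 0.01 0 0 0 -2.5 -1"

```text
time_s: 9.0
position: [0.5384, 0.2141, 0.1059]
tool_rot: [-2.808, -1.406, 0.003]
contact_force: [-4.5, 1.0, 3.0]
opening: 0.0005
```

```bash
python3 look.py pics/w8.png 20 30 40 50
```

```text
20.0 bottomtip [[468.0, 332.0]] blunt top [[110.0, 498.0], [136.0, 560.0]] tip top [[475.0, 411.0], [494.0, 476.0]]
30.0 bottomtip [[481.0, 365.0]] blunt top [[111.0, 479.0], [124.0, 543.0]] tip top [[489.0, 449.0], [494.0, 514.0]]
40.0 bottomtip [[486.0, 399.0]] blunt top [[115.0, 459.0], [116.0, 524.0]] tip top [[495.0, 487.0], [487.0, 551.0]]
50.0 bottomtip [[484.0, 433.0]] blunt top [[124.0, 441.0], [111.0, 505.0]] tip top [[493.0, 525.0], [473.0, 586.0]]
[0.53857198 0.21413453 0.10584406] [-3.11148145  0.83108754  2.6297953 ] [0.21844815 0.73000702 0.03612545]
```

View pics/w8.png

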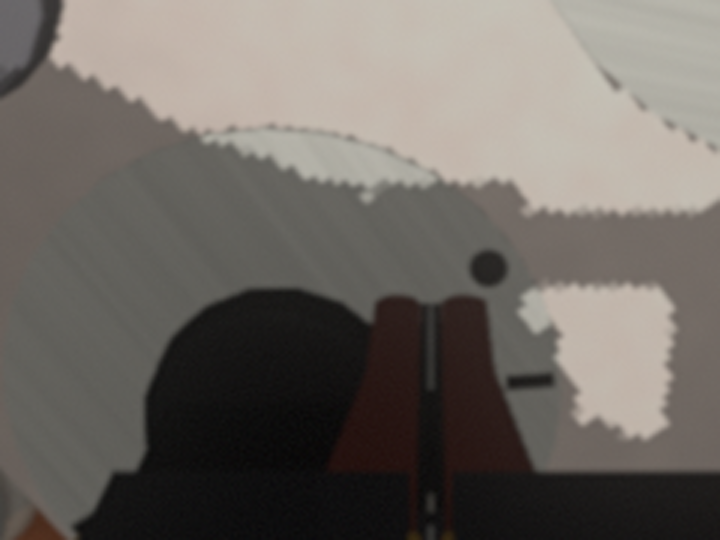

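Request:
step_arm --steps "0.06 -0.01 0 0 0 -0.5 -1; 0.12 -0.03 0 0 0 -1 -1; 0.17 -0.04 0 0 0 -1.5 -1; 0.23 -0.07 0 0 0 -2 -1; 0.28 -0.09 0 0 0 -2.5 -1"

```text
time_s: 9.68
position: [0.5509, 0.2098, 0.106]
tool_rot: [3.01, 0.898, 0.001]
contact_force: [1.2, -0.2, 0.9]
opening: 0.0003
```

Request:
step_arm --steps "0.05 -0.03 0 0 0 -0.5 -1; 0.1 -0.06 0 0 0 -1 -1; 0.15 -0.1 0 0 0 -1.5 -1; 0.19 -0.14 0 0 0 -2 -1; 0.23 -0.18 0 0 0 -2.5 -1"

```text
time_s: 10.3
position: [0.5596, 0.2037, 0.106]
tool_rot: [-3.12, -0.363, 0.0]
contact_force: [-0.7, 1.7, 0.0]
opening: 0.0003
```

```bash
cat > side.py <<'E'
import sys
from rig import ctrl
from h import *
s=ctrl.get_image("side");si=s["image"][:,:,::-1]
cv2.imwrite(sys.argv[1],cv2.resize(si[214:264,232:294],None,fx=12,fy=12,interpolation=cv2.INTER_CUBIC))
E
python3 look.py pics/w9.png 55 65 75 90;python3 side.py pics/s9.png
```

```text
55.0 bottomtip [[461.0, 316.0]] blunt top [[113.0, 508.0], [144.0, 567.0]] tip top [[466.0, 393.0], [492.0, 457.0]]
65.0 bottomtip [[476.0, 349.0]] blunt top [[111.0, 488.0], [131.0, 551.0]] tip top [[484.0, 430.0], [496.0, 496.0]]
75.0 bottomtip [[485.0, 383.0]] blunt top [[114.0, 469.0], [121.0, 534.0]] tip top [[494.0, 468.0], [493.0, 533.0]]
90.0 bottomtip [[485.0, 434.0]] blunt top [[125.0, 441.0], [112.0, 505.0]] tip top [[494.0, 526.0], [474.0, 586.0]]
[0.55990377 0.20318866 0.10595788] [ 0.80459292  0.27664544 -0.54933812] [ 0.07426525  0.06549604 -0.03656852]
```

View pics/w9.png

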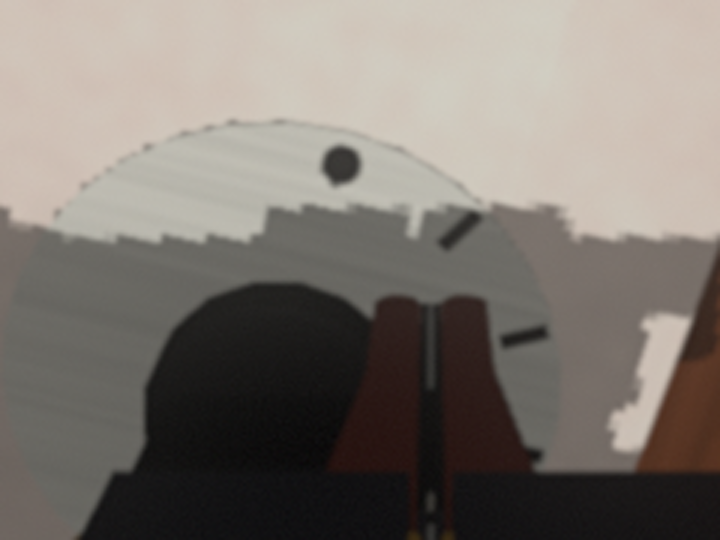

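View pics/s9.png

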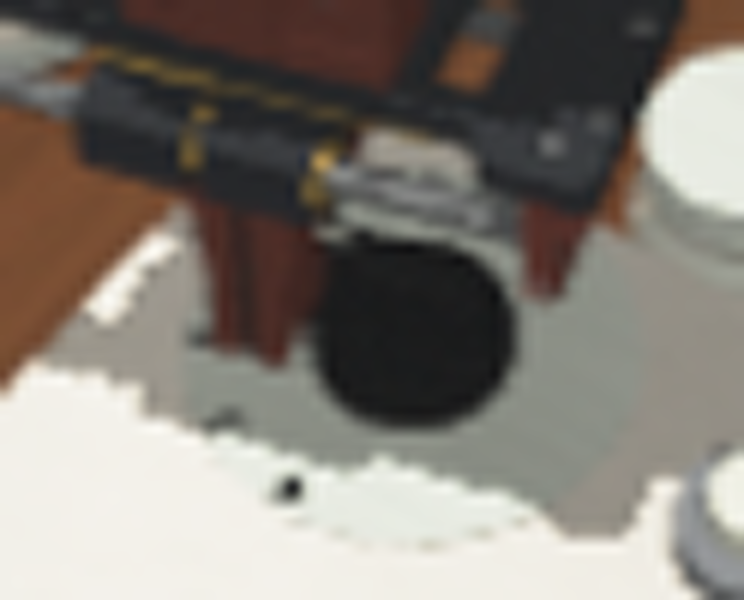

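Request:
step_arm --steps "0.04 -0.05 0 0 0 -0.5 -1; 0.07 -0.09 0 0 0 -1 -1; 0.1 -0.14 0 0 0 -1.5 -1; 0.13 -0.2 0 0 0 -2 -1; 0.15 -0.25 0 0 0 -2.5 -1"

```text
time_s: 11.02
position: [0.5656, 0.1947, 0.1061]
tool_rot: [-3.134, 0.182, 0.0]
contact_force: [-0.6, 3.5, 0.6]
opening: 0.0005
```

```bash
python3 look.py pics/w10.png 75 90 105 120;python3 side.py pics/s10.png
```

```text
75.0 bottomtip [[466.0, 320.0]] blunt top [[119.0, 512.0], [150.0, 571.0]] tip top [[472.0, 398.0], [497.0, 462.0]]
90.0 bottomtip [[486.0, 370.0]] blunt top [[118.0, 482.0], [131.0, 546.0]] tip top [[495.0, 454.0], [500.0, 519.0]]
105.0 bottomtip [[492.0, 421.0]] blunt top [[126.0, 454.0], [120.0, 518.0]] tip top [[501.0, 511.0], [487.0, 573.0]]
120.0 bottomtip [[482.0, 470.0]] blunt top [[143.0, 429.0], [117.0, 489.0]] tip top [[490.0, 566.0], [458.0, 621.0]]
[0.56567878 0.19432037 0.106047  ] [-0.51709545  4.66343779  0.65156822] [ 0.92769657  0.29521845 -0.01760167]
```

View pics/s10.png

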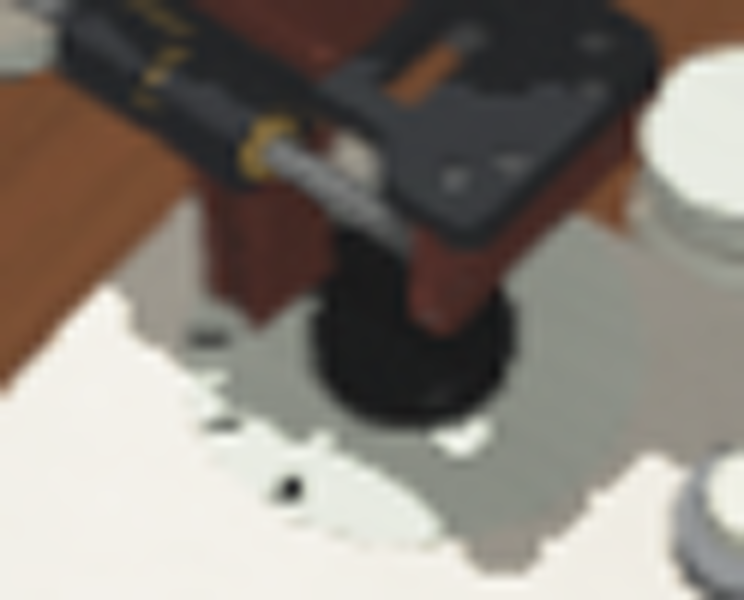

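View pics/w10.png

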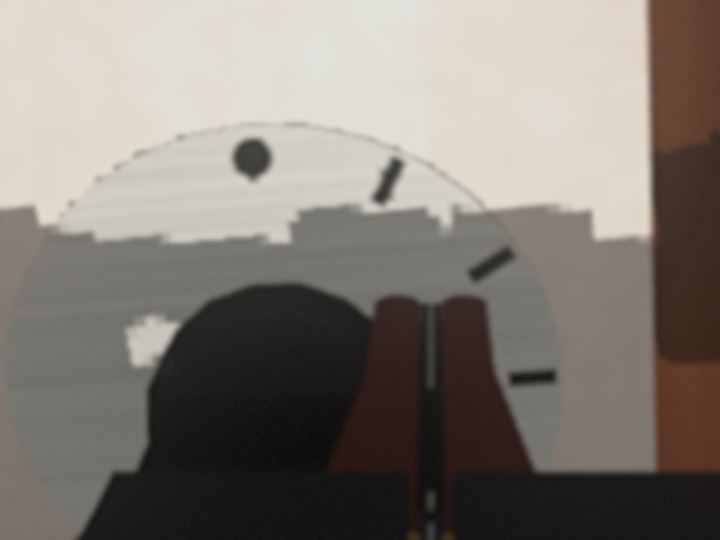

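Request:
step_arm --steps "0.02 -0.06 0 0 0 -0.5 -1; 0.04 -0.11 0 0 0 -1 -1; 0.05 -0.17 0 0 0 -1.5 -1; 0.05 -0.2 0 0 0 -1.8 -1; 0.05 -0.2 0 0 0 -1.8 -1"

```text
time_s: 11.75
position: [0.5677, 0.1843, 0.1059]
tool_rot: [3.088, -0.574, 0.0]
contact_force: [-0.1, 0.5, 0.5]
opening: 0.0002
```

```bash
python3 look.py pics/w11.png 95 105 120;python3 side.py pics/s11.png; python3 -c "
from path import *
for q in (105,109,110,112):print(q,P(q))"
```

```text
95.0 bottomtip [[474.0, 327.0]] blunt top [[115.0, 489.0], [140.0, 551.0]] tip top [[482.0, 405.0], [500.0, 471.0]]
105.0 bottomtip [[486.0, 360.0]] blunt top [[116.0, 469.0], [128.0, 533.0]] tip top [[495.0, 444.0], [499.0, 509.0]]
120.0 bottomtip [[491.0, 412.0]] blunt top [[124.0, 441.0], [117.0, 505.0]] tip top [[500.0, 501.0], [485.0, 564.0]]
[0.5676986  0.18444466 0.1059441 ] [1.02430272 0.09462041 0.10343826] [-0.11460163  0.10393284  0.03460624]
105 [0.56831478 0.18579159]
109 [0.56870738 0.18345112]
110 [0.56877993 0.18286217]
112 [0.56889414 0.18168091]
```

View pics/s11.png

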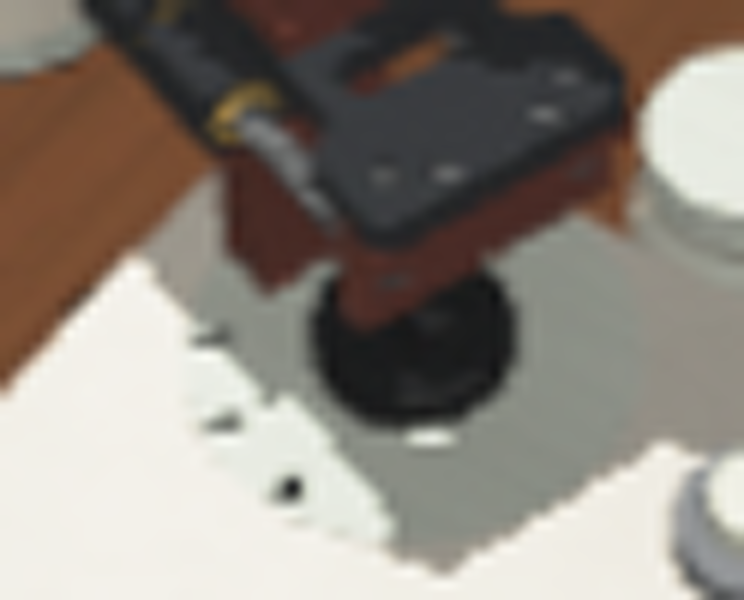

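View pics/w11.png

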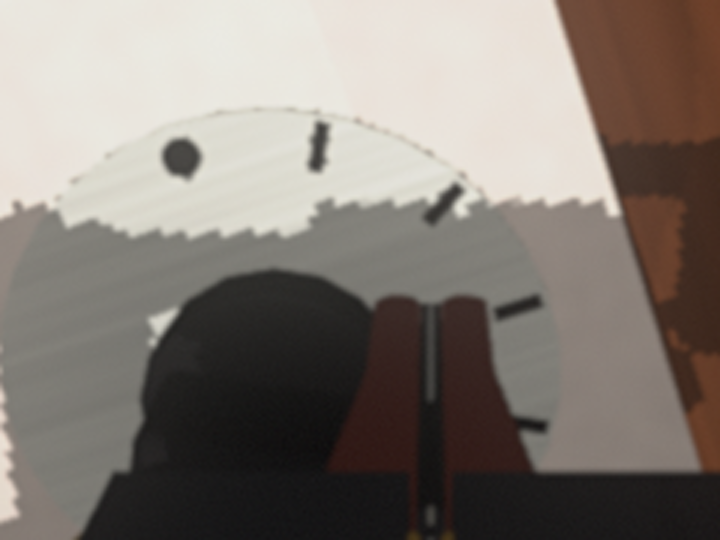

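Request:
step_arm --steps "0.1 0.25 0 0 0 0 -1; 0.1 0.25 0.5 0 0 0 -1; 0.1 0.25 1.2 0 0 0 -1; 0.1 0.25 2 0 0 0 -1; 0.1 0.25 2.4 0 0 0 -1"

```text
time_s: 12.48
position: [0.5728, 0.1949, 0.2048]
tool_rot: [-3.086, 0.575, -0.004]
contact_force: [-0.2, 0.9, -0.4]
opening: 0.0006
```

Request:
step_arm --steps "-0.6 0.2 0 0 0 0 -1; -1.2 0.4 0 0 0 0.5 -1; -1.8 0.6 0 0 0 1 -1; -2.4 0.8 0 0 0 1.5 -1; -2.8 0.8 0 0 0 2 -1"

```text
time_s: 13.1
position: [0.4585, 0.2273, 0.2021]
tool_rot: [-3.139, 0.133, 0.001]
contact_force: [-0.0, -0.6, 0.6]
opening: 0.0009
```

```bash
python3 - <<'E'
from rig import ctrl
from h import *
for n in ("top","side","wrist"):
    d=ctrl.get_image(n);im=d["image"][:,:,::-1]
    if n=="top": im=cv2.resize(im[185:228,210:258],None,fx=13,fy=13,interpolation=cv2.INTER_CUBIC)
    if n=="side": im=cv2.resize(im[222:264,242:294],None,fx=14,fy=14,interpolation=cv2.INTER_CUBIC)
    cv2.imwrite(f"pics/{n}12.png",im)
E
```

```text
(no output)
```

View pics/top12.png

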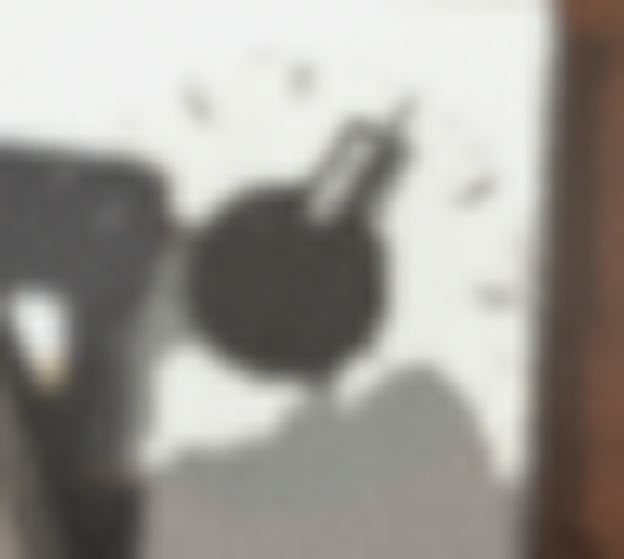

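View pics/side12.png

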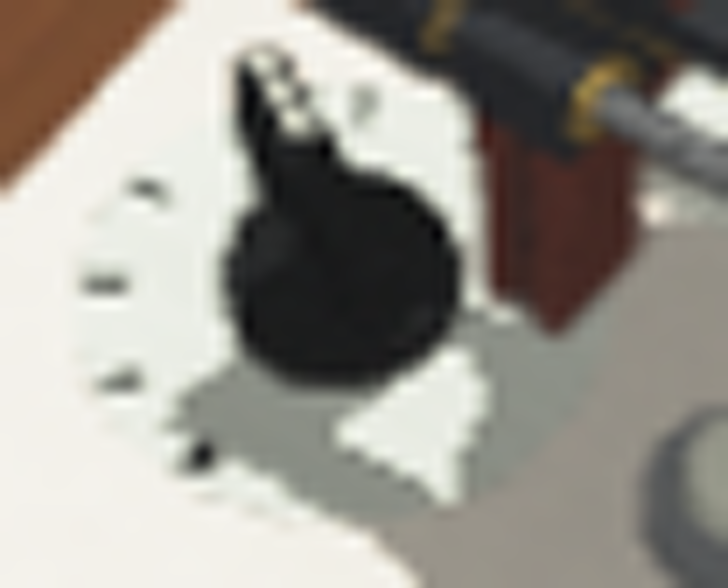

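View pics/wrist12.png

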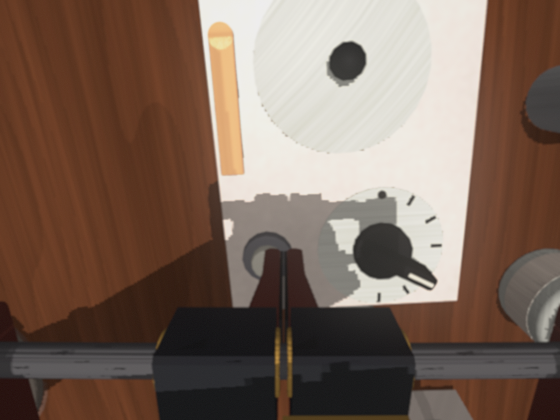

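```bash
cat > ang.py <<'E'
from h import *
from path import A
def rep(n,p):
    v=p[:2]-A; print(n,p.round(4),"r",round(np.hypot(*v)*1e3,1),"q",round(np.degrees(np.arctan2(v[0],v[1]))-1.55,1))
def dirq(n,a,b):
    v=b[:2]-a[:2];print(n,"dir q",round(np.degrees(np.arctan2(v[0],v[1]))-1.55,1))
E
python3 - <<'E'
from rig import ctrl
from ang import *
d=ctrl.get_image("top");s=ctrl.get_image("side");w=ctrl.get_image("wrist")
for z in (.113,.135):
  print(z)
  a=ray(d,210+318/13,185+218/13,z);b=ray(d,210+365/13,185+135/13,z);rep("T in",a);rep("T tip",b);dirq("T",a,b)
  a=ray(s,242+303/14,222+130/14,z);b=ray(s,242+262/14,222+55/14,z);rep("S in",a);rep("S tip",b);dirq("S",a,b)
  a=ray(w,409,274,z);b=ray(w,434,285,z);rep("W in",a);rep("W tip",b);dirq("W",a,b)
im=w["image"][:,:,::-1];cv2.imwrite("pics/w13.png",cv2.resize(im[170:310,300:470],None,fx=4,fy=4,interpolation=cv2.INTER_CUBIC))
E
```

```text
0.113
T in [0.5494 0.1717 0.113 ] r 16.2 q 115.3
T tip [0.5686 0.1617 0.113 ] r 37.8 q 115.7
T dir q 116.0
S in [0.5588 0.158  0.113 ] r 31.7 q 129.9
S tip [0.5762 0.1466 0.113 ] r 52.4 q 126.6
S dir q 121.6
W in [0.5596 0.1593 0.113 ] r 31.6 q 127.1
W tip [0.5808 0.147  0.113 ] r 55.9 q 123.4
W dir q 118.6
0.135
T in [0.5478 0.1702 0.135 ] r 15.6 q 123.0
T tip [0.5668 0.1603 0.135 ] r 36.9 q 119.0
T dir q 116.0
S in [0.5486 0.1721 0.135 ] r 15.3 q 115.3
S tip [0.5657 0.161  0.135 ] r 35.6 q 118.9
S dir q 121.6
W in [0.5521 0.1717 0.135 ] r 18.6 q 111.7
W tip [0.5715 0.1604 0.135 ] r 41.0 q 115.5
W dir q 118.6
```

View pics/w13.png

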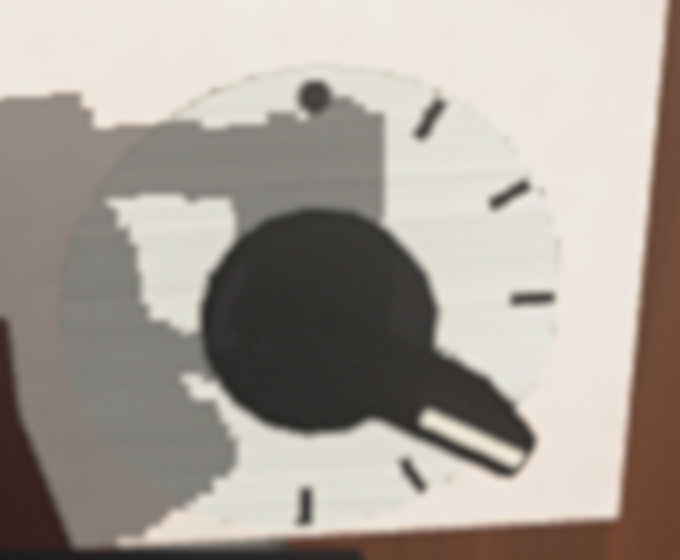

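```bash
python3 - <<'E'
from rig import ctrl
x=ctrl.sense();p=x["position"];print(p,x["tool_rot"])
print((.440-p[0])/.04,(.1815-p[1])/.04,(.113-p[2])/.04)
E
```

```text
[0.46064011 0.22633919 0.20219135] [ 3.13833924e+00 -1.42930190e-01  1.42958627e-03]
-0.5160026554438729 -1.1209798334269236 -2.229783835734047
```

Request:
step_arm --steps "-0.25 -0.5 0 0 0 0 -1; -0.52 -1.12 0 0 0 0 -1; -0.52 -1.12 -0.7 0 0 0 -1; -0.52 -1.12 -1.4 0 0 0 -1; -0.52 -1.12 -2 0 0 0 -1"

```text
time_s: 14.02
position: [0.4396, 0.1815, 0.1211]
tool_rot: [3.138, -0.143, 0.001]
contact_force: [-0.5, 1.2, 0.4]
opening: 0.0006
```

```bash
python3 - <<'E'
from rig import ctrl
from h import *
w=ctrl.get_image("wrist");s=ctrl.get_image("side")
x=ctrl.sense();R=cv2.Rodrigues(x["tool_rot"])[0];p=x["position"];print(p,x["contact_force"])
cv2.imwrite("pics/w14.png",w["image"][150:330,180:420,::-1].repeat(3,0).repeat(3,1))
si=s["image"][:,:,::-1];cv2.imwrite("pics/s14.png",cv2.resize(si[220:290,260:340],None,fx=8,fy=8,interpolation=cv2.INTER_CUBIC))
f=lambda c,q,o,k:((proj(c,q)-o)*k).round(0).tolist()
b=[.44,.1815,.122]
print("btn",f(s,[b],[260,220],8),f(w,[b],[180,150],3))
for dz in (0,-.014): print(dz,[f(s,[p+R@np.array([a,c,dz])],[260,220],8)[0] for a,c in ((0,0),(.01,.01),(.01,-.01),(-.01,.01),(-.01,-.01))])
E
```

```text
[0.43817529 0.18062726 0.12012077] [0.2817922  0.15634748 0.94769046]
btn [[289.0, 273.0]] [[309.0, 321.0]]
0 [[295.0, 277.0], [289.0, 243.0], [253.0, 282.0], [338.0, 273.0], [302.0, 313.0]]
-0.014 [[296.0, 252.0], [290.0, 218.0], [253.0, 257.0], [339.0, 248.0], [303.0, 288.0]]
```

View pics/s14.png

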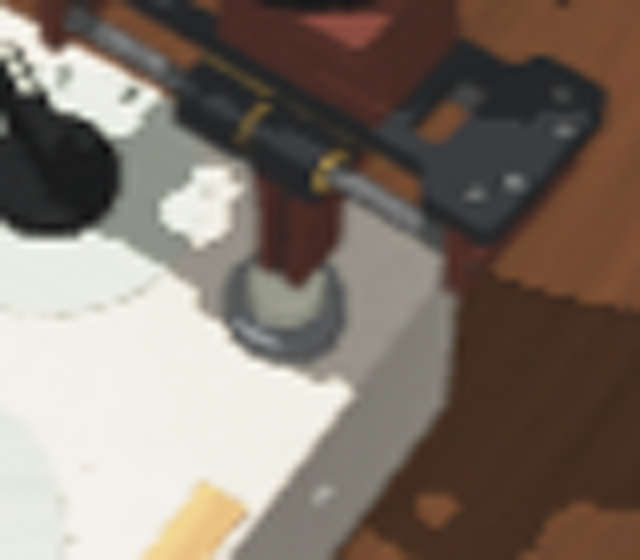

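View pics/w14.png

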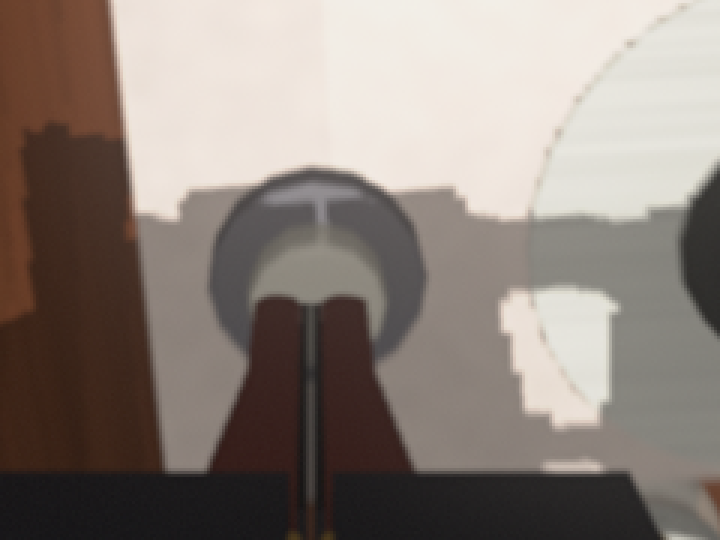

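Request:
step_arm --steps "0.02 0 -0.15 0 0 0 -1; 0.04 0 -0.25 0 0 0 -1; 0.04 0 -0.3 0 0 0 -1; 0.04 0 -0.35 0 0 0 -1; 0.04 0 -0.4 0 0 0 -1"

```text
time_s: 14.75
position: [0.4408, 0.1821, 0.1062]
tool_rot: [-3.138, 0.14, -0.001]
contact_force: [0.7, 0.3, 2.9]
opening: 0.0007
```

Request:
step_arm --steps "0 0 -0.03 0 0 0 -1; 0 0 -0.06 0 0 0 -1; 0 0 -0.08 0 0 0 -1; 0 0 -0.1 0 0 0 -1; 0 0 -0.1 0 0 0 -1"

```text
time_s: 15.38
position: [0.4408, 0.1821, 0.1027]
tool_rot: [-3.137, 0.14, -0.0]
contact_force: [-2.6, -1.1, 13.7]
opening: -0.0
```

```bash
python3 - <<'E'
from rig import ctrl
x=ctrl.sense();print(x["position"],x["contact_force"])
E
python3 side.py pics/tmp.png
```

```text
[0.44082621 0.18214804 0.10272566] [-2.58438542 -1.07560745 13.69737403]
```

Request:
step_arm --steps "0 0 -0.03 0 0 0 -1; 0 0 -0.05 0 0 0 -1; 0 0 -0.05 0 0 0 -1; 0 0 -0.05 0 0 0 -1; 0 0 -0.05 0 0 0 -1"

```text
time_s: 16.05
position: [0.4409, 0.1822, 0.1022]
tool_rot: [-3.136, 0.141, 0.001]
contact_force: [-9.7, -3.8, 36.6]
opening: 0.0003
```

Request:
step_arm --steps "0 0 0.2 0 0 0 -1; 0 0 0.5 0 0 0 -1; 0 0 1.2 0 0 0 -1; 0 0 2 0 0 0 -1; 0 0 2.8 0 0 0 -1"

```text
time_s: 16.68
position: [0.44, 0.1815, 0.2128]
tool_rot: [3.137, -0.14, -0.001]
contact_force: [-0.5, 1.1, 1.0]
opening: 0.0003
```

Request:
step_arm --steps "-0.2 1 0.2 0 0 0 -1; -0.4 2 0.5 0 0 0 -1; -0.6 3 0.5 0 0 0 -1; -0.6 4 0.5 0 0 0 -1; -0.6 5 0.5 0 0 0 -1"

```text
time_s: 17.3
position: [0.4159, 0.383, 0.2319]
tool_rot: [3.138, -0.14, -0.001]
contact_force: [-0.3, 0.1, 0.3]
opening: 0.0004
```

```bash
python3 - <<'E'
from rig import ctrl
from h import *
x=ctrl.sense();print(x["position"],x["contact_force"],x["time_s"])
d=ctrl.get_image("top");s=ctrl.get_image("side")
cv2.imwrite("pics/t15.png",d["image"][:,:,::-1]);cv2.imwrite("pics/s15.png",s["image"][:,:,::-1])
im=d["image"][:,:,::-1];cv2.imwrite("pics/t15z.png",cv2.resize(im[165:265,145:265],None,fx=6,fy=6,interpolation=cv2.INTER_CUBIC))
E
```

```text
[0.41590724 0.38297976 0.23189883] [-0.26797906  0.05693233  0.26349879] 17.3
```

View pics/t15z.png

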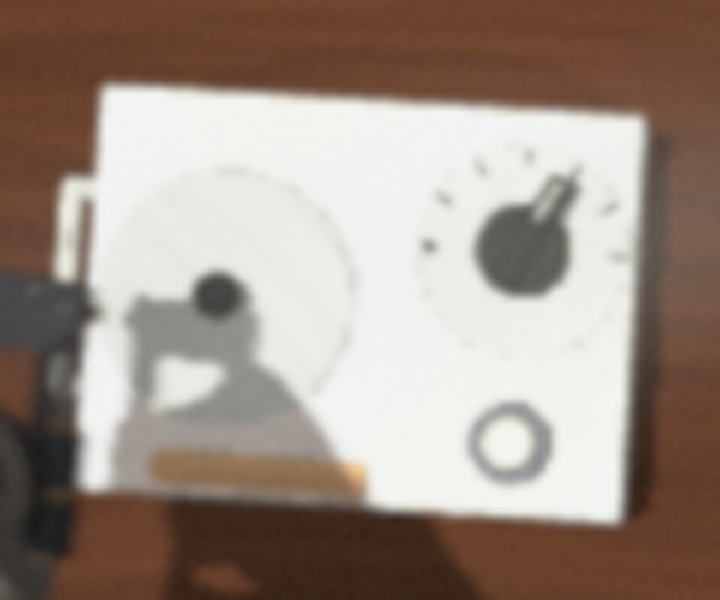

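View pics/s15.png

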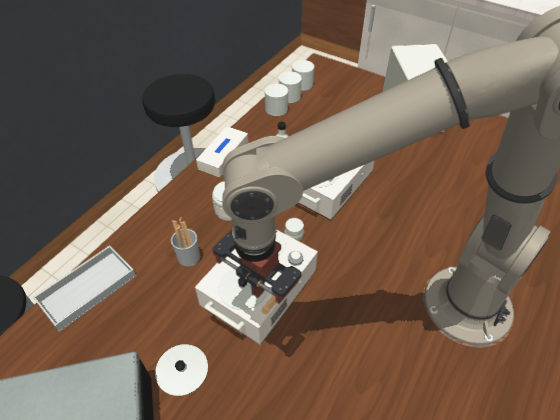

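```bash
python3 -c "
from rig import ctrl
print(ctrl.hand_in())"
```

```text
the job is handed in; nothing more can be done
None
```

On the covered warmer (the left one), I pushed the selector's pointer clockwise with the shut fingertips to heat 4. I then pressed the start button fully down and let go, moved the arm clear and handed the job in at about 17.5 s.

**Checks that agreed**
- **Selector:** it measured about 119° by the top and side cameras and 116–119° by the wrist camera, against 120° for heat 4. It still pointed at the same mark in the top view after the button press.
- **Button:** force rose from 2.9 N to 13.7 N, then 36.6 N, with almost no further travel over the last two readings, so it had reached its stop. That peak came from an extra push to be sure and was firmer than needed. The fingertips did the pressing, not the gripper's body. I did not measure the button springing back, but it looked normal from above afterwards.
- **Surroundings:** the lid and spatula looked unmoved in the last top view. I never went near the open warmer or the other items.

**Checks that disagreed**
- **First pass missed:** the shut fingertips measured about 12–15 mm higher than the 11 mm ahead of the tool point that was given. My first sweep passed over the pointer without touching it, so I measured the tips in the images, lowered the tool and repeated the sweep.
- **Starting angle:** the pointer first measured about 15°, between off and heat 1, rather than resting on a mark. I did not find out why, so I judged the end position by its angle and the dial marks instead of counting clicks.

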